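# Sweep scrap bearings off the balancer bed

## Robot

A 6-joint arm with a two-finger parallel gripper is mounted at the origin on the work surface. World frame = base frame: x ahead of the robot, y to its left, z up, the work surface at z = 0. Lengths are in mm, angles in rad, forces in N, time in s.
With the tool pointing down it reaches from about 275 to 775 mm from the base axis. Payload 14.6 kg.
Tool frame: the origin (TCP) lies at the centre of the arm's flange, where the gripper is bolted on; the fingertips stand 173 mm ahead of it and the grasp point (between the pads) lies 155 mm ahead of it; z points along the fingers, y is the line along which they close (so a half turn about z gives the same grasp; the last joint's range is limited). The gripper opens to 85 mm and grips with 20 to 120 N. Pads are 22 mm wide; open, the fingers measure 114 mm over their backs; the gripper's body (76 mm by 85 mm) begins 54 mm behind the grasp point. The pads swing forward as they close: fully open they stand 13 mm farther back than shut.
Start: joints at [1.03, 0.263, -0.048, 1.259, 0, 1.415], TCP at [197.563, 486.413, 404.678] pointing down, gripper open.
Joint ranges: [-2.65, 2.65], [-0.89, 1.7], [-1.18, 1.37], [-2.13, 2.11], [-1.35, 1.29], [-3.14, 3.14]. Speed limits (rad/s): [1.89, 1.89, 2.57, 2.79, 3.14, 3.14].

## Interface

Orientations are given as a unit quaternion [x, y, z, w].
In Python, from station import observe, get_image, job_done gives the robot as it stands.
- The arm moves only by the tool move_arm, never from a script. Its argument "commands" is a list of rows, each a list of 3 entries, a list of its own where there are three numbers: the opening in per cent of the stroke, from 0 (shut) to 100 (fully open), then the shift along the tool's x, y, z in mm, then the turn about the tool's z in rad. In form: [[grip, [x, y, z], spin], ...]. A call has 1 to 20 rows; each row is the pose to reach, as a shift and turn from the pose commanded when the call began, along the tool's axes at that moment; what a row does not reach only later rows make up. A row lasts 1/10 s, in which the tool goes at most 50 mm and 8.59 degrees, less where a joint would pass 70% of its speed; a pose out of reach is approached as far as the arm can. A call with a gripper value outside its range is refused whole. The fingers move at their own pace and stop on an object; "grip_force" is the grip in N (left out, the last holds). Time passes only in rows, so rows that repeat a pose let the fingers close. It gives the time, the measured TCP pose, the force, the opening and the grip force at its end, in the units of the state.
- observe(): the state, without advancing time (a new reading comes with each control period).
- get_image(name): name is "side" or "top" or "wrist"; returns a dict with "pixels" (480x640x3 uint8, blue, green, red), "K" (3x3 intrinsics, pixels), "R" (3x3) and "t" (3): a world point X has camera coordinates R X + t; the wrist camera has in their place "tool_from_camera" (4x4, takes a point from camera to tool coordinates, whose origin is the TCP and whose axes are the flange's). Camera axes: x right, y down, z forward; pixel columns grow to the right and rows downward; lengths in mm; the calibration is good to about 2 mm. A picture is of the moment at which its call begins: read the wrist's pose just before it. There is no depth.
- job_done(): hands the job in; it is judged then, once.
The state is a dict: "time_s": time; "joint_pos": joint angles; "qd": joint speeds; "tau": joint torques, N m; "tool_pos": TCP position; "ee_rot": TCP orientation; "ft_force": force on the tool from outside, world axes, zero at the start; "wrist_torque": the same for the moment, N m; "finger_gap": opening from 0.0 (shut) to 1.0 (fully open); "grip_force": force on a finger pad.
Only numpy, scipy, OpenCV 4.12 (cv2) and the standard library are available. Lean on these libraries where they do the work, as an engineer would, in place of code of your own. Each camera call takes 0.05 s, during which the arm holds its last target. There are 200 camera calls.

## Task

Four scrap ball bearings lie loose on the bed plate of the rotor balancing machine. Sweep them lightly and steadily with the fingertips along the plate and over its side edge into the red bin, without pinching, lifting or flicking any of them. Leave the putty tin, the rotor on the machine, the bottle and both bins where they stand.

Things in the scene. Friction and masses are not known exactly. Their poses are not given: they have to be found in the camera images.
- bed: the machine's fixed bed: beige casting 65 mm high under a flat metal plate 10 mm thick, its top 75 mm above the bench. Origin at bench level; axes along the plate's edges, +x away from the robot, +y to its left. The plate spans x -155 to 195, y -170 to 170 mm; the side edges (y = -170, 170) have no rim and overhang the casting by 20 mm. It is bare up to x = 85 mm.
- left_edge (a point): point on the plate's top at its left side edge (bed y = 170 mm), at bed x = -50 mm, level with the middle of the bin there. Axes as the bed's.
- right_edge (a point): point on the plate's top at its right side edge (bed y = -170 mm), at bed x = -50 mm, level with the middle of the bin there. Axes as the bed's.
- machine_front (a point): point on the plate's top, mid width, at bed x = 85 mm: beyond it (+x) stand the machine's fixed parts: two V supports, a belt arm over them, an end stop and a drive housing, up to 205 mm above the bench. Axes as the bed's.
- red_bin: red open scrap bin, loose on the bench, 0.6 kg, outside 240 (x) x 140 (y) x 55 mm high, walls and floor 4 mm, axes parallel to the bed's. It stands against the casting, left or right of the bed by chance, beside the bare plate. The plate's edge reaches about 10 mm past its near wall, 10 mm above its rim, so what goes over the edge falls in. Origin: centre of its underside.
- green_bin: green open bin with brass bushes lying in it, for good parts; same size as the red bin, in the mirrored place on the other side of the bed. Origin: centre of its underside.
- bearing_a: one of four identical scrap ball bearings: a flat steel ring with black seals, 30 mm outside diameter, 9 mm high, about 32 g, lying flat and loose on the bed plate. It slides when pushed and does not roll. Origin: centre of its underside, z up.
- bearing_b: one of four identical scrap ball bearings: a flat steel ring with black seals, 30 mm outside diameter, 9 mm high, about 32 g, lying flat and loose on the bed plate. It slides when pushed and does not roll. Origin: centre of its underside, z up.
- bearing_c: one of four identical scrap ball bearings: a flat steel ring with black seals, 30 mm outside diameter, 9 mm high, about 32 g, lying flat and loose on the bed plate. It slides when pushed and does not roll. Origin: centre of its underside, z up.
- bearing_d: one of four identical scrap ball bearings: a flat steel ring with black seals, 30 mm outside diameter, 9 mm high, about 32 g, lying flat and loose on the bed plate. It slides when pushed and does not roll. Origin: centre of its underside, z up.
- putty_tin: small tin of balancing putty, 51 mm diameter, 41 mm high, 0.2 kg, standing loose on the bare plate between the bearings. Origin: centre of its underside.
- rotor: the master rotor, loose, lying across the machine's two V supports, axis along the bed's y: shaft 10 mm diameter and 130 mm long, dark core 34 mm diameter. Origin: on its axis, at mid length of the shaft.
- bottle: bottle with an orange cap, 40 mm diameter, 90 mm high, standing loose on the rear left of the plate, left of the V supports. Origin: centre of its underside.

How it is judged:
By the outcome, as a careful person would: the job done as asked, in the order asked, and still so for the second after the job is handed in, with the robot touching nothing.
It also fails if it takes over 66 s, if anything falls off the work surface, if the arm or the gripper's body presses on something with over 40 N, if the wrist force passes 120 N, or if a joint passes its speed limit or range.

## Working session

There is one attempt and no reset: what is moved stays moved. The work goes in short steps, Python scripts to look and compute and a tool call to move; the robot and the scene stay as the last step left them, time stands still between calls to the robot, and variables do not carry over. Pictures are saved under pics/ and viewed, at most 11 in all, crops included, and the job is handed in when it is done.

Besides the shell and the picture viewer there is one more tool, called as name(argument=value, ...), one argument or row to a line, values as JSON. move_arm: Moves the arm, as the interface text tells. Its arguments: {"type":"object","properties":{"commands":{"type":"array","items":{"type":"array"}},"grip_force":{"type":"number"}},"required":["commands"]}

```bash
mkdir -p pics; ls; python3 - <<'E'
from station import observe,get_image
import cv2,pickle
s=observe();print(s)
d={}
for n in("top","side"):
    im=get_image(n);cv2.imwrite(f"pics/{n}0.png",im["pixels"]);d[n]=im;print(n,im["K"],im["R"],im["t"])
pickle.dump(d,open("cal.pkl","wb"))
E
```

```text
pics
{'time_s': 0.0, 'joint_pos': array([ 1.02964959e+00,  2.63510466e-01, -4.89513861e-02,  1.25942720e+00,
        2.13950693e-05,  1.41550127e+00]), 'qd': array([ 0.00203671,  0.00010526, -0.0007921 ,  0.00082285,  0.00217179,
       -0.00042841]), 'tau': array([-1.26219882e-03, -6.37624025e+01,  3.84556890e+01,  1.41507795e-02,
       -1.86582420e-04, -3.59864271e-05]), 'tool_pos': array([197.52738281, 486.30835378, 404.22616377]), 'ee_rot': array([ 1.91731246e-01,  9.81447314e-01, -5.09921785e-04, -1.96489145e-04]), 'ft_force': array([-0.04442461, -1.00819345,  0.44621128]), 'wrist_torque': array([ 0.00311399, -0.00966533, -0.00119707]), 'grip_force': 0.0, 'finger_gap': 0.9947059560045339}
top [[617.63473505   0.         327.88979902]
 [  0.         617.63473505 239.95880111]
 [  0.           0.           1.        ]] [[ 0.01303579 -0.99974128  0.01863978]
 [-0.99349449 -0.01505894 -0.11288013]
 [ 0.11313162 -0.01704704 -0.99343376]] [ 12.51642134 617.1645987  933.45731421]
side [[463.66955489   0.         320.58013776]
 [  0.         463.66955489 237.94988758]
 [  0.           0.           1.        ]] [[ 0.76038091 -0.6493841  -0.01100767]
 [-0.42883308 -0.48925895 -0.75942601]
 [ 0.48777357  0.58217349 -0.65050055]] [-462.99970037  363.41787146  474.10008792]
```

View pics/top0.png

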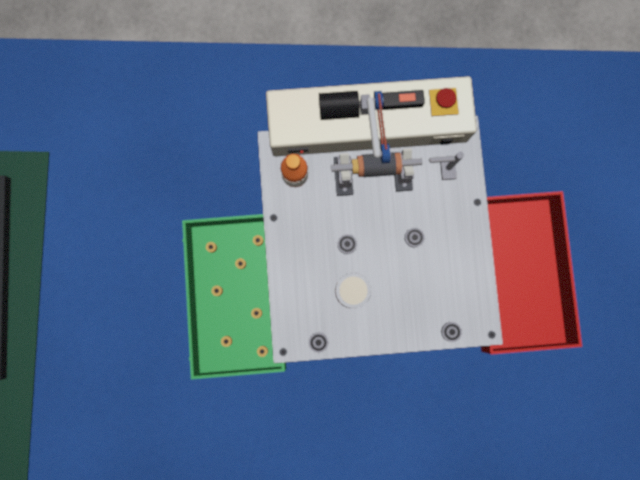

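View pics/side0.png

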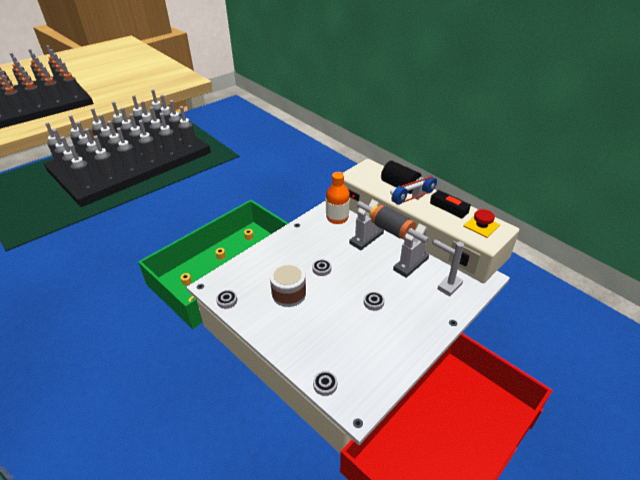

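The red bin is on the right (-y). In the top view the bearings are at (347,244), (414,237), (318,342) and (452,331). The tin is at (353,291), and the plate's near corners are at (275,362) and (501,345).

```bash
cat > h.py <<'E'
import pickle,numpy as np
d=pickle.load(open("cal.pkl","rb"))
def pt(u,v,z,n="top"):
    c=d[n];R,t=c["R"],c["t"];r=R.T@np.linalg.inv(c["K"])@[u,v,1];o=-R.T@t
    return (o+r*(z-o[2])/r[2])[:2]
E
python3 - <<'E'
from h import *
L=dict(a=(347,244,84),b=(414,237,84),c=(318,342,84),d=(452,331,84),tin=(352.5,290.5,116),nl=(274.5,362,75),nr=(501.5,345,75),fl=(259,131,75),fr=(478,117,75),bin_fl=(488,195,55),bin_fr=(563,193,55),bin_nr=(581,347,55))
P={k:pt(*v) for k,v in L.items()}
for k,v in P.items():print(k,v.round(1))
for k,v in dict(a=(321,267,84),b=(374,300,84),c=(227,298,84),d=(325,382,84),tin=(288,271,116)).items():print('side',k,pt(*v,"side").round(1))
w=np.linalg.norm(P['nl']-P['nr']);print('width',w,np.linalg.norm(P['nl']-P['fl']))
ey=(P['nl']-P['nr'])/w;ang=np.arctan2(-ey[0],ey[1]);print('yaw',ang, 'yaw2',np.arctan2(*(P['fl']-P['nl'])[::-1]))
yaw=np.arctan2(-ey[0],ey[1]);C=np.array([[np.cos(yaw),-np.sin(yaw)],[np.sin(yaw),np.cos(yaw)]])
O=(P['nl']+P['nr'])/2+C@[155,0];print('bed',O)
for k,v in P.items():print('bed',k,(C.T@(v-O)).round(1))
E
```

```text
a [605.7  -6.4]
b [ 617.7 -106.4]
c [461.2  34.5]
d [ 479.5 -162. ]
tin [535.8 -13.4]
nl [431.   97.9]
nr [ 459.6 -237.4]
fl [778.5 129.5]
fr [ 806.9 -207.4]
bin_fl [ 688.8 -226.6]
bin_fr [ 693.9 -344.2]
bin_nr [ 457.1 -364.5]
side a [604.1  -8. ]
side b [ 617.2 -108.4]
side c [461.6  32.2]
side d [ 478.8 -162. ]
side tin [542.4  -8.6]
width 336.45092920850243 348.9248689936347
yaw 0.0852557744991669 yaw2 0.09068956506932967
bed [599.76169975 -56.53735336]
bed a [10.2 49.4]
bed b [ 13.6 -51.2]
bed c [-130.3  102.5]
bed d [-128.8  -94.8]
bed tin [-60.   48.5]
bed nl [-155.   168.2]
bed nr [-155.  -168.2]
bed fl [193.9 170.1]
bed fr [ 193.6 -168. ]
bed bin_fl [  74.2 -177. ]
bed bin_fr [  69.3 -294.6]
bed bin_nr [-168.4 -294.7]
```

```bash
cat >> h.py <<'E'
from scipy.spatial.transform import Rotation as Ro
Y=.088;O=np.array([599.3,-56.3]);C=np.array([[np.cos(Y),-np.sin(Y)],[np.sin(Y),np.cos(Y)]])
def bed(p): return C.T@(np.array(p)[:2]-O)
def go(bx,by,z,s):
    R=Ro.from_quat(s["ee_rot"]);T=np.r_[C@[bx,by]+O,z]
    y=R.apply([0,1,0]);sp=np.arctan2(y[1],y[0])-Y
    print("bed now",bed(s["tool_pos"]).round(1),s["tool_pos"][2].round(1),"shift",R.inv().apply(T-s["tool_pos"]).round(1),"spin",round(sp,4))
E
python3 - <<'E'
from h import *
from station import observe
go(13,0,404.7,observe())
for k,v in dict(a=(605.7,-6.4),b=(617.7,-106.4),c=(461.2,34.5),d=(479.5,-162),tin=(538,-12)).items():print(k,bed(v).round(1))
E
```

```text
bed now [-352.5  575.8] 404.3 shift [-5.880e+02 -3.456e+02 -1.000e-01] spin 1.097
a [10.8 49.1]
b [ 13.9 -51.5]
c [-129.6  102.6]
d [-128.6  -94.8]
tin [-57.2  49.5]
```

move_arm(
  commands=[
    [21,[-20,-12,0],0.05],
    [21,[-55,-32,0],0.12],
    [21,[-90,-53,0],0.2],
    [21,[-125,-73,0],0.28],
    [21,[-160,-94,0],0.36],
    [21,[-195,-115,0],0.44],
    [21,[-230,-135,0],0.52],
    [21,[-265,-156,0],0.6],
    [21,[-300,-176,0],0.68],
    [21,[-335,-197,0],0.76],
    [21,[-370,-217,0],0.84],
    [21,[-405,-238,0],0.92],
    [21,[-440,-259,0],0.99],
    [21,[-475,-279,0],1.04],
    [21,[-510,-300,0],1.08],
    [21,[-545,-320,0],1.097],
    [21,[-570,-335,0],1.097],
    [21,[-588,-346,0],1.097],
    [21,[-588,-346,0],1.097],
    [21,[-588,-346,0],1.097],
  ],
  grip_force=20,
)

```text
time_s: 2.1
tool_pos: [612.1, -55.5, 404.2]
ee_rot: [0.676, 0.737, -0.0, -0.0]
ft_force: [-0.3, 0.5, 0.3]
finger_gap: 0.214
grip_force: 0.0
```

```bash
python3 - <<'E'
from h import *
from station import observe
s=observe();go(13,-2,260,s);print(s["finger_gap"],s["ft_force"])
E
```

```text
bed now [12.8 -0.3] 404.2 shift [ -1.8   0.4 144.2] spin -0.0005
0.21399711106166797 [-0.30674707  0.47582339  0.30069972]
```

move_arm(
  commands=[
    [21,[0,0,20],0],
    [21,[0,0,50],0],
    [21,[0,0,80],0],
    [21,[0,0,105],0],
    [21,[-1,1,125],0],
    [21,[-2,1,138],0],
    [21,[-2,1,145],0],
    [21,[-2,1,148],0],
    [21,[-2,1,150],0],
    [21,[-2,1,150],0],
  ],
)

```text
time_s: 3.1
tool_pos: [613.3, -57.1, 255.1]
ee_rot: [0.675, 0.738, 0.0, 0.0]
ft_force: [0.4, 0.3, -0.3]
finger_gap: 0.209
grip_force: 0.0
```

```bash
python3 - <<'E'
from station import *
import cv2
s=observe();print(s["tool_pos"],s["ft_force"])
im=get_image("side")["pixels"][180:360,220:460];cv2.imwrite("pics/s1.png",cv2.resize(im,None,fx=3.3,fy=3.3,interpolation=2))
E
```

```text
[613.34010735 -57.12255386 255.13340512] [ 0.4063393   0.29603768 -0.34437323]
```

View pics/s1.png

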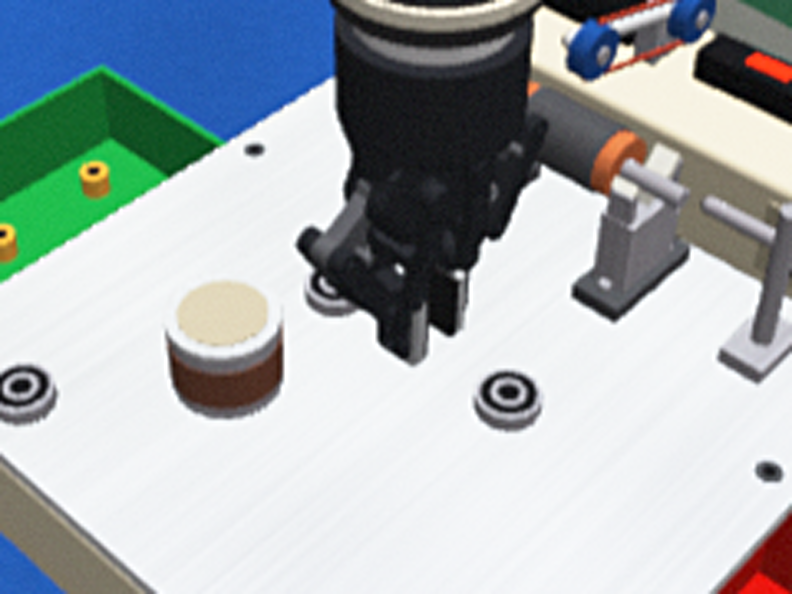

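The crop shows the gripper over the plate between a and b. The finger tips are at about (412,362) and (455,330), and the left knuckle sticks out at (305,240). I'll check that its height and reach clear the tin.

```bash
python3 - <<'E'
from h import *
c=d["side"];R,t,K=c["R"],c["t"],c["K"]
o=-R.T@t
n=np.r_[C@[0,1],0]
for name,u,v,by in [("knuckle",302,245,-2),("knuckle low",318,262,-2),("tip left near corner",412,363,-13),("tip left outer",380,345,-13),("tip right",450,335,-13)]:
    r=R.T@np.linalg.inv(K)@[u/3.3+220,v/3.3+180,1]
    p0=np.r_[C@[0,by]+O,0];k=(n@(p0-o))/(n@r);X=o+k*r;print(name,bed(X).round(1),X[2].round(1))
E
```

```text
knuckle [-57.1  -2. ] 186.1
knuckle low [-48.8  -2. ] 171.6
tip left near corner [ -3.8 -13. ] 87.7
tip left outer [-24.6 -13. ] 114.8
tip right [ 21.5 -13. ] 86.4
```

move_arm(
  commands=[
    [21,[0,0,3],0],
    [21,[0,0,5],0],
    [21,[0,0,7],0],
    [21,[0,0,8],0],
    [21,[0,0,8],0],
  ],
)

```text
time_s: 3.65
tool_pos: [613.2, -57.3, 248.5]
ee_rot: [0.675, 0.738, 0.0, 0.001]
ft_force: [-8.6, 1.8, 25.7]
finger_gap: 0.212
grip_force: 13.4
```

```bash
python3 - <<'E'
from station import *
from h import *
import cv2
s=observe();print(bed(s["tool_pos"]),s["tool_pos"],s["ft_force"])
im=get_image("side")["pixels"][240:340,290:420];cv2.imwrite("pics/s2.png",cv2.resize(im,None,fx=6,fy=6,interpolation=2))
E
```

```text
[13.71896241 -2.22133073] [613.16110177 -57.30702417 248.51199809] [-8.63976746  1.83534762 25.67978819]
```

View pics/s2.png

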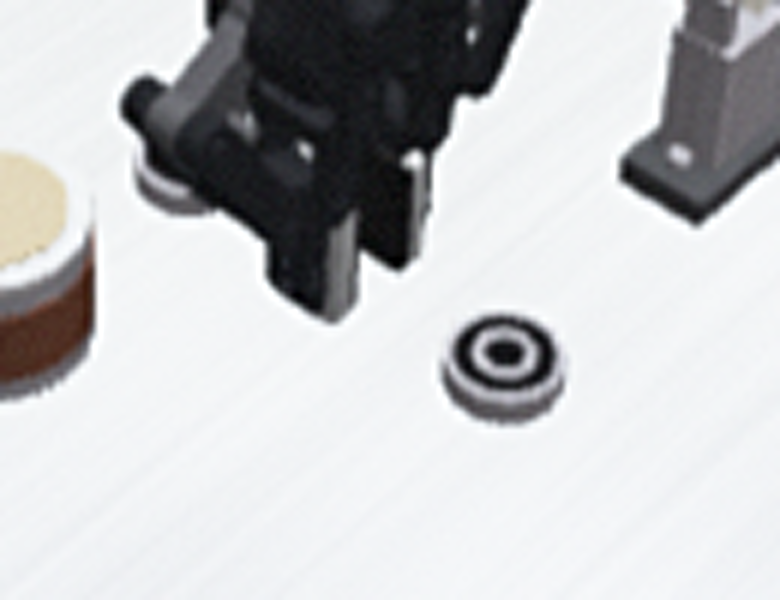

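The tips touched the plate lightly at TCP z = 248.5. I'll lift about 3 mm and sweep b.

move_arm(
  commands=[
    [21,[0,0,-3],0],
    [21,[0,0,-4],0],
    [21,[-4,0,-4],0],
    [21,[-9,0,-4],0],
    [21,[-14,0,-4],0],
    [21,[-19,0,-4],0],
    [21,[-24,0,-4],0],
    [21,[-29,0,-4],0],
    [21,[-35,0,-4],0],
    [21,[-41,0,-4],0],
    [21,[-47,0,-4],0],
    [21,[-53,0,-4],0],
    [21,[-59,0,-4],0],
    [21,[-65,0,-4],0],
    [21,[-71,0,-4],0],
    [21,[-77,0,-4],0],
    [21,[-83,0,-4],0],
    [21,[-89,0,-4],0],
    [21,[-94,0,-4],0],
    [21,[-97,0,-4],0],
  ],
)

```text
time_s: 5.7
tool_pos: [621.9, -154.5, 250.7]
ee_rot: [0.675, 0.737, -0.0, 0.0]
ft_force: [0.0, 0.0, 0.7]
finger_gap: 0.211
grip_force: 0.1
```

```bash
python3 - <<'E'
from station import *
from h import *
import cv2
s=observe();print(bed(s["tool_pos"]),s["tool_pos"],s["ft_force"])
im=get_image("side")["pixels"][180:480,220:560];cv2.imwrite("pics/s3.png",cv2.resize(im,None,fx=2,fy=2,interpolation=2))
E
```

```text
[ 13.87143935 -99.77733601] [ 621.88684117 -154.47213565  250.66108444] [0.04759246 0.01746744 0.68150204]
```

View pics/s3.png

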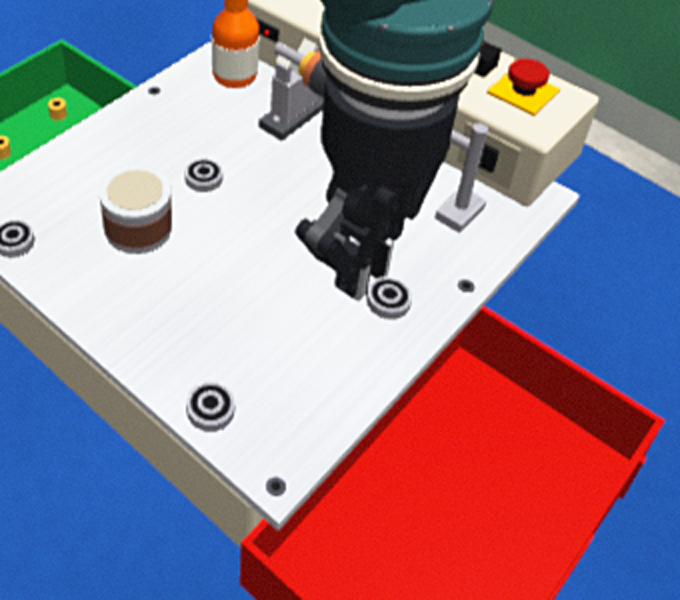

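b sits centred in the fingertips, at (390,297) in the crop. I'll carry on over the edge.

move_arm(
  commands=[
    [21,[-3,0,0],0],
    [21,[-8,0,0],0],
    [21,[-14,0,0],0],
    [21,[-20,0,0],0],
    [21,[-26,0,0],0],
    [21,[-32,0,0],0],
    [21,[-38,0,0],0],
    [21,[-44,0,0],0],
    [21,[-50,0,0],0],
    [21,[-56,0,0],0],
    [21,[-62,0,0],0],
    [21,[-68,0,0],0],
    [21,[-74,0,0],0],
    [21,[-80,0,0],0],
    [21,[-86,0,0],0],
    [21,[-91,0,0],0],
    [21,[-93,0,0],0],
    [21,[-93,0,0],0],
  ],
)

```text
time_s: 7.55
tool_pos: [630.0, -246.8, 250.6]
ee_rot: [0.675, 0.737, -0.0, -0.0]
ft_force: [-0.6, 0.5, 0.8]
finger_gap: 0.209
grip_force: 0.0
```

```bash
python3 - <<'E'
from station import *
from h import *
import cv2
s=observe();print(bed(s["tool_pos"]),s["tool_pos"],s["ft_force"])
im=get_image("side")["pixels"][180:480,220:560];cv2.imwrite("pics/s4.png",cv2.resize(im,None,fx=2,fy=2,interpolation=2))
E
```

```text
[  13.84432281 -192.50946909] [ 630.00972895 -246.84782473  250.60635604] [-0.57844279  0.48314322  0.78061569]
```

View pics/s4.png

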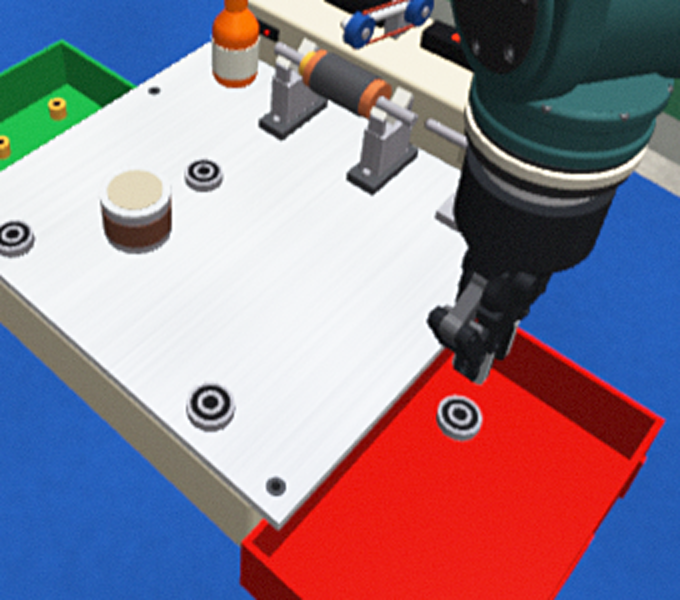

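b lies in the red bin at (460,417). Next is d.

move_arm(
  commands=[
    [21,[0,0,-20],0],
    [21,[0,0,-50],0],
    [21,[15,-15,-60],0],
    [21,[40,-42,-60],0],
    [21,[65,-68,-60],0],
    [21,[90,-94,-60],0],
    [21,[115,-119,-60],0],
    [21,[130,-136,-60],0],
    [21,[138,-142,-60],0],
    [21,[138,-142,-50],0],
    [21,[138,-142,-30],0],
    [21,[138,-142,-15],0],
    [21,[138,-142,-5],0],
    [21,[138,-142,-1],0],
    [21,[138,-142,0],0],
    [21,[138,-142,0],0],
    [21,[134,-142,0],0],
    [21,[129,-142,0],0],
    [21,[124,-142,0],0],
    [21,[119,-142,0],0],
  ],
)

```text
time_s: 9.6
tool_pos: [478.2, -141.1, 250.9]
ee_rot: [0.675, 0.737, 0.0, 0.0]
ft_force: [0.2, 0.3, 0.1]
finger_gap: 0.213
grip_force: 0.2
```

```bash
python3 - <<'E'
from station import *
from h import *
s=observe();print(bed(s["tool_pos"]),s["tool_pos"],s["ft_force"])
E
```

```text
[-128.11147314  -73.81910145] [ 478.17195435 -141.09272284  250.85261322] [0.19818566 0.30807846 0.09498455]
```

move_arm(
  commands=[
    [21,[-4,0,0],0],
    [21,[-10,0,0],0],
    [21,[-16,0,0],0],
    [21,[-22,0,0],0],
    [21,[-28,0,0],0],
    [21,[-34,0,0],0],
    [21,[-40,0,0],0],
    [21,[-46,0,0],0],
    [21,[-52,0,0],0],
    [21,[-58,0,0],0],
    [21,[-65,0,0],0],
    [21,[-72,0,0],0],
    [21,[-79,0,0],0],
    [21,[-86,0,0],0],
    [21,[-93,0,0],0],
    [21,[-100,0,0],0],
    [21,[-107,0,0],0],
    [21,[-113,0,0],0],
    [21,[-117,0,0],0],
    [21,[-119,0,0],0],
  ],
)

```text
time_s: 11.6
tool_pos: [488.6, -259.5, 250.6]
ee_rot: [0.675, 0.737, -0.0, -0.0]
ft_force: [0.1, 0.4, 0.2]
finger_gap: 0.21
grip_force: 0.0
```

```bash
python3 - <<'E'
from station import *
from h import *
import cv2
s=observe();print(bed(s["tool_pos"]),s["tool_pos"],s["ft_force"])
go(-129.6,142,250.7,s)
im=get_image("top")["pixels"];cv2.imwrite("pics/t5.png",im[100:400,160:600])
E
```

```text
[-128.13642255 -192.65068171] [ 488.59078904 -259.46667678  250.64591777] [0.06063567 0.40742818 0.19417888]
bed now [-128.1 -192.7] 250.6 shift [ 3.347e+02 -1.500e+00 -1.000e-01] spin -0.0002
```

View pics/t5.png

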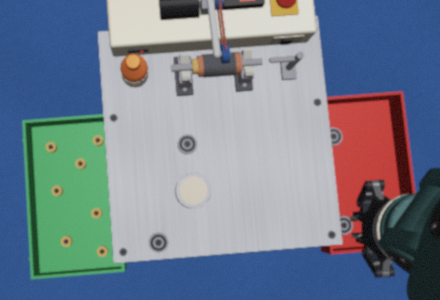

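d is in the bin at (345,225), and a, c and the tin haven't moved. Next is c.

move_arm(
  commands=[
    [21,[0,0,-20],0],
    [21,[0,0,-55],0],
    [21,[15,0,-80],0],
    [21,[45,-2,-80],0],
    [21,[80,-2,-80],0],
    [21,[115,-2,-80],0],
    [21,[150,-2,-80],0],
    [21,[185,-2,-80],0],
    [21,[220,-2,-80],0],
    [21,[255,-2,-80],0],
    [21,[290,-2,-80],0],
    [21,[318,-2,-80],0],
    [21,[332,-2,-80],0],
    [21,[335,-2,-75],0],
    [21,[335,-2,-50],0],
    [21,[335,-2,-25],0],
    [21,[335,-2,-10],0],
    [21,[335,-2,-3],0],
    [21,[335,-2,0],0],
    [21,[335,-2,0],0],
  ],
)

```text
time_s: 13.65
tool_pos: [457.3, 74.2, 250.8]
ee_rot: [0.675, 0.737, 0.0, 0.0]
ft_force: [0.1, 0.9, 0.5]
finger_gap: 0.209
grip_force: 0.0
```

move_arm(
  commands=[
    [21,[-4,0,0],0],
    [21,[-9,0,0],0],
    [21,[-14,0,0],0],
    [21,[-19,0,0],0],
    [21,[-24,0,0],0],
    [21,[-30,0,0],0],
    [21,[-37,0,0],0],
    [21,[-44,0,0],0],
    [21,[-51,0,0],0],
    [21,[-58,0,0],0],
    [21,[-65,0,0],0],
    [21,[-72,0,0],0],
    [21,[-79,0,0],0],
    [21,[-86,0,0],0],
    [21,[-93,0,0],0],
    [21,[-100,0,0],0],
    [21,[-107,0,0],0],
    [21,[-114,0,0],0],
    [21,[-119,0,0],0],
    [21,[-122,0,0],0],
  ],
)

```text
time_s: 15.65
tool_pos: [467.9, -47.6, 250.7]
ee_rot: [0.675, 0.737, 0.0, -0.0]
ft_force: [0.1, 0.6, 0.7]
finger_gap: 0.205
grip_force: 0.4
```

```bash
python3 - <<'E'
from station import *
from h import *
import cv2
s=observe();print(bed(s["tool_pos"]),s["tool_pos"],s["ft_force"])
im=get_image("side")["pixels"];cv2.imwrite("pics/s6.png",im[150:480,120:560])
E
```

```text
[-130.12053432   20.25751103] [467.90260629 -47.55670927 250.66719604] [0.09484345 0.64376122 0.66366265]
```

View pics/s6.png

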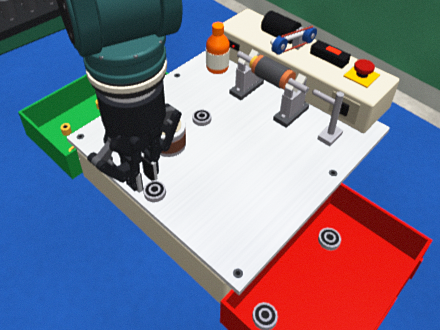

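c is cradled at (154,188). I'll continue, drifting a little to +x so it doesn't land on d.

move_arm(
  commands=[
    [21,[-4,0,0],0],
    [21,[-10,0,0],0],
    [21,[-17,0,0],0],
    [21,[-24,0,0],0],
    [21,[-31,1,0],0],
    [21,[-38,2,0],0],
    [21,[-45,4,0],0],
    [21,[-52,6,0],0],
    [21,[-59,8,0],0],
    [21,[-66,10,0],0],
    [21,[-73,12,0],0],
    [21,[-80,14,0],0],
    [21,[-87,16,0],0],
    [21,[-94,18,0],0],
    [21,[-101,20,0],0],
    [21,[-108,22,0],0],
    [21,[-115,24,0],0],
    [21,[-122,26,0],0],
    [21,[-128,27,0],0],
    [21,[-134,28,0],0],
  ],
)

```text
time_s: 17.7
tool_pos: [507.6, -178.6, 250.6]
ee_rot: [0.675, 0.738, -0.0, -0.0]
ft_force: [-0.0, 0.3, 0.7]
finger_gap: 0.211
grip_force: 0.2
```

move_arm(
  commands=[
    [21,[-5,1,0],0],
    [21,[-11,2,0],0],
    [21,[-17,2,0],0],
    [21,[-23,2,0],0],
    [21,[-29,2,0],0],
    [21,[-35,2,0],0],
    [21,[-41,2,0],0],
    [21,[-47,2,0],0],
    [21,[-53,2,0],0],
    [21,[-59,2,0],0],
    [21,[-65,2,0],0],
    [21,[-71,2,0],0],
    [21,[-76,2,0],0],
    [21,[-79,2,0],0],
    [21,[-79,2,0],0],
  ],
)

```text
time_s: 19.2
tool_pos: [516.5, -257.0, 250.6]
ee_rot: [0.675, 0.737, -0.0, 0.0]
ft_force: [-0.4, 0.2, -0.3]
finger_gap: 0.211
grip_force: 0.0
```

```bash
python3 - <<'E'
from station import *
from h import *
import cv2
s=observe();print(bed(s["tool_pos"]),s["tool_pos"],s["ft_force"])
im=get_image("side")["pixels"];cv2.imwrite("pics/s7.png",im[150:480,120:560])
go(10.8,86,250.7,s)
E
```

```text
[-100.14178214 -192.60718084] [ 516.47328099 -256.96299425  250.64184341] [-0.3896053   0.18160865 -0.32399428]
bed now [-100.1 -192.6] 250.6 shift [ 2.786e+02  1.108e+02 -1.000e-01] spin -0.0003
```

View pics/s7.png

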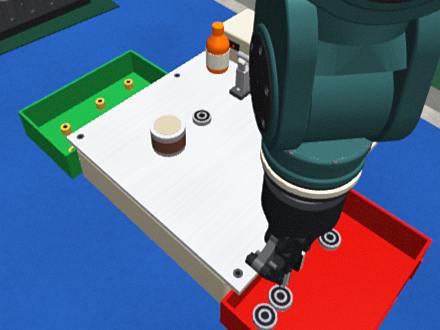

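All three are in the bin, and a and the tin are untouched. I'll check the bottle clearance before the last approach.

```bash
python3 - <<'E'
from h import *
print("bottle cap top",bed(pt(293,160,165)),"base side",bed(pt(337.5,217,75,"side")),"Vbase front",bed(pt(345,194,78)),bed(pt(404,189,78)),"stop",bed(pt(449,178,78)))
E
```

```text
bottle cap top [123.57924958 118.74109559] base side [126.0096247  121.67448367] Vbase front [87.34873177 45.81169495] [ 88.63070039 -44.01309803] stop [ 100.67225367 -113.93375899]
```

move_arm(
  commands=[
    [21,[0,0,-20],0],
    [21,[0,0,-55],0],
    [21,[12,5,-80],0],
    [21,[45,18,-80],0],
    [21,[80,31,-80],0],
    [21,[115,45,-80],0],
    [21,[150,58,-80],0],
    [21,[185,72,-80],0],
    [21,[220,86,-80],0],
    [21,[250,98,-80],0],
    [21,[272,106,-80],0],
    [21,[280,110,-80],0],
    [21,[280,110,-75],0],
    [21,[280,110,-50],0],
    [21,[280,110,-25],0],
    [21,[280,110,-10],0],
    [21,[280,110,-3],0],
    [21,[280,110,0],0],
    [21,[280,110,0],0],
  ],
)

```text
time_s: 21.15
tool_pos: [601.4, 31.5, 250.9]
ee_rot: [0.676, 0.737, 0.0, 0.0]
ft_force: [-0.3, -0.0, 0.4]
finger_gap: 0.209
grip_force: 0.0
```

move_arm(
  commands=[
    [21,[-4,0,0],0],
    [21,[-9,0,0],0],
    [21,[-14,0,0],0],
    [21,[-19,0,0],0],
    [21,[-24,0,0],0],
    [21,[-30,0,0],0],
    [21,[-37,0,0],0],
    [21,[-44,0,0],0],
    [21,[-51,0,0],0],
    [21,[-58,0,0],0],
    [21,[-65,0,0],0],
    [21,[-72,0,0],0],
    [21,[-79,0,0],0],
    [21,[-86,0,0],0],
    [21,[-93,0,0],0],
    [21,[-100,0,0],0],
    [21,[-107,0,0],0],
    [21,[-114,0,0],0],
    [21,[-119,0,0],0],
    [21,[-122,0,0],0],
  ],
)

```text
time_s: 23.15
tool_pos: [612.2, -90.1, 250.6]
ee_rot: [0.675, 0.737, -0.0, -0.0]
ft_force: [-0.5, 0.8, -0.0]
finger_gap: 0.205
grip_force: 0.4
```

```bash
python3 - <<'E'
from station import *
from h import *
import cv2
s=observe();print(bed(s["tool_pos"]),s["tool_pos"],s["ft_force"])
im=get_image("side")["pixels"];cv2.imwrite("pics/s8.png",im[150:480,120:560])
E
```

```text
[  9.84909898 -34.76291075] [612.16617722 -90.0627931  250.64047338] [-0.45208346  0.83680482 -0.04376695]
```

View pics/s8.png

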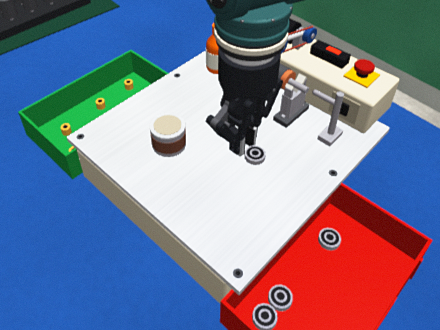

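a is cradled at (255,154). I'll finish the sweep with a slight drift to -x, away from b.

move_arm(
  commands=[
    [21,[-4,0,0],0],
    [21,[-9,-1,0],0],
    [21,[-15,-2,0],0],
    [21,[-21,-4,0],0],
    [21,[-27,-6,0],0],
    [21,[-33,-8,0],0],
    [21,[-39,-10,0],0],
    [21,[-45,-12,0],0],
    [21,[-51,-14,0],0],
    [21,[-57,-16,0],0],
    [21,[-63,-18,0],0],
    [21,[-69,-20,0],0],
    [21,[-75,-22,0],0],
    [21,[-81,-24,0],0],
    [21,[-87,-26,0],0],
    [21,[-93,-28,0],0],
    [21,[-99,-29,0],0],
    [21,[-105,-30,0],0],
    [21,[-111,-30,0],0],
    [21,[-117,-30,0],0],
  ],
)

```text
time_s: 25.2
tool_pos: [592.6, -209.2, 250.7]
ee_rot: [0.675, 0.738, 0.0, -0.0]
ft_force: [-0.4, -0.6, -0.4]
finger_gap: 0.208
grip_force: 0.3
```

move_arm(
  commands=[
    [21,[-6,0,0],0],
    [21,[-12,0,0],0],
    [21,[-18,0,0],0],
    [21,[-24,0,0],0],
    [21,[-30,0,0],0],
    [21,[-36,0,0],0],
    [21,[-40,0,0],0],
    [21,[-41,0,0],0],
    [21,[-41,0,0],0],
    [21,[-41,0,-20],0],
    [21,[-41,0,-50],0],
    [21,[-41,0,-80],0],
    [21,[-41,0,-110],0],
    [21,[-41,0,-140],0],
    [21,[-41,0,-155],0],
    [21,[-41,0,-160],0],
    [21,[-41,0,-160],0],
  ],
)

```text
time_s: 26.9
tool_pos: [596.2, -249.4, 410.8]
ee_rot: [0.675, 0.738, 0.0, 0.0]
ft_force: [0.2, -0.1, -0.2]
finger_gap: 0.212
grip_force: 0.0
```

```bash
python3 - <<'E'
from station import *
from h import *
import cv2
s=observe();print(bed(s["tool_pos"]),s["tool_pos"],s["ft_force"])
a=get_image("side")["pixels"];b=get_image("top")["pixels"]
cv2.imwrite("pics/s9.png",cv2.hconcat([a[150:480,120:560],b[70:400,240:600]]))
E
```

```text
[ -20.06515663 -192.11172346] [ 596.19650585 -249.43180247  410.7818124 ] [ 0.18092615 -0.11073776 -0.21972183]
```

View pics/s9.png

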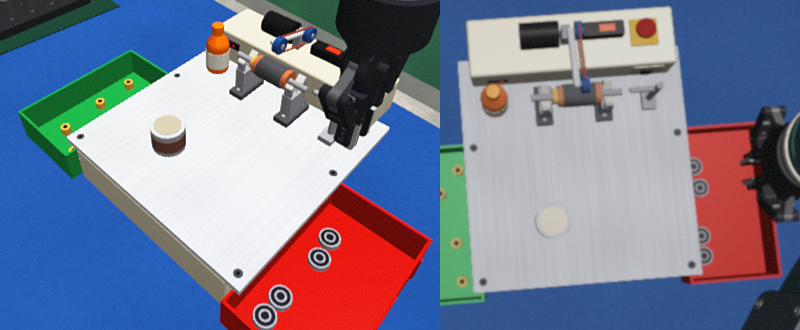

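All four bearings are in the red bin, two near (325,245) and two near (270,305). The tin, rotor, bottle and bins are where they started, and the gripper is clear.

```bash
python3 -c "
from station import *
print(job_done())"
```

```text
the job is handed in; nothing more can be done
None
```

All four bearings were swept over the right edge into the red bin in about 27 s, the tin, rotor, bottle and both bins look unmoved in the last pictures, and the job is handed in.

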